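# Stop-button check on the binding punch

### The arm

A 6-joint arm with a two-finger parallel gripper is mounted at the origin on the work surface. World frame = base frame: x ahead of the robot, y to its left, z up, the work surface at z = 0. Lengths are in m, angles in rad, forces in N, time in s.
With the tool pointing down it reaches from about 0.375 to 0.9 m from the base axis. Payload 3.1 kg.
Tool frame: the origin (TCP) lies between the finger pads; the fingertips stand 8 mm ahead of it and the grasp point (between the pads) lies 11 mm behind it; z points along the fingers, y is the direction in which the jaws open and shut (so a half turn about z gives the same grasp; the last joint's range is limited). The gripper opens to 85 mm and grips with 20 to 120 N. Pads are 22 mm wide; open, the fingers measure 114 mm over their backs; the gripper's body (76 mm by 85 mm) begins 54 mm behind the grasp point. The pads swing forward as they close: fully open they stand 13 mm farther back than shut.
Start: joints at [1.161, 0.527, 1.433, -0, 1.181, -0.178], TCP at [0.143, 0.608, 0.212] pointing down, gripper open.
Joint ranges: [-3.08, 3.08], [-0.75, 2.2], [0.22, 2.44], [-1.43, 4.57], [0, 2.65], [-2.85, 2.85]. Speed limits (rad/s): [2.79, 2.79, 3.14, 3.14, 3.14, 3.14].

### API

Orientations are given as a unit quaternion [w, x, y, z].
In Python, from rig import robot gives the robot as it stands.
- The arm moves only by the shell command python3 -m pendant 'ROWS'. ROWS is JSON, a list of rows, each a list of 5 numbers: the shift along the tool's x, y, z in units of 30 mm (1.0 is 30 mm), then the turn about the tool's z in units of 6 degrees (1.0 is 6 degrees), then the finger opening in mm, from 0 to 85.4. In form: [[tx, ty, tz, twist, hand], ...]. A call has 1 to 10 rows; each row is the pose to reach, as a shift and turn from the pose commanded when the call began, along the tool's axes at that moment; what a row does not reach only later rows make up. A row lasts 1/12 s, in which the tool goes at most 41.7 mm and 7.16 degrees, less where a joint would pass 70% of its speed; a pose out of reach is approached as far as the arm can. A call with a gripper value outside its range is refused whole. The fingers move at their own pace and stop on an object; the grip force is fixed at half the most. Time passes only in rows, so rows that repeat a pose let the fingers close. It gives the time, the measured TCP pose, the force and the opening at its end, in the units of the state.
- robot.get_obs(): the state, without advancing time (a new reading comes with each control period).
- robot.get_image(name): name is "scene" or "top"; returns (picture, depth): 384x512x3 uint8, red, green, blue; 384x512 float32, m along the optical axis (not along the pixel's ray), 0 where there is no reading.
- robot.camera_model(name): a dict with "fx", "fy", "cx", "cy" (pixels), "R" (3x3) and "t" (3): a world point X has camera coordinates R X + t. Camera axes: x right, y down, z forward; pixel columns grow to the right and rows downward; lengths in m; the calibration is good to about 2 mm. A picture is of the moment at which its call begins. camera_model takes no time and is no camera call.
- robot.hand_in(): hands the job in, once; it reports no verdict.
The state is a dict: "time_s": time; "q": joint angles; "joint_velocities": joint speeds; "tau": joint torques, N m; "tcp_pos": TCP position; "orientation": TCP orientation; "ft_force": force on the tool from outside, world axes, zero at the start; "wrist_torque": the same for the moment, N m; "grip_width": finger opening in m.
Only numpy, scipy, OpenCV 4.12 (cv2) and the standard library are available. Lean on these libraries where they do the work, as an engineer would, in place of code of your own. Each camera call takes 0.05 s, during which the arm holds its last target.

### The job

Do the morning check of the electric binding punch's mushroom stop button: press it straight in until it latches and stays in by itself with your finger off it, then twist it clockwise to release it, so that it springs back out. Turn the head by pushing one of its four lobes round with a fingertip; do not grip it. Do not press the start button, and leave the things on and beside the machine where they stand.

Things in the scene. Friction and masses are not known exactly. Their poses are not given: they have to be found in the camera images.
- punch: electric binding punch, a low white-and-grey machine, 300 (x) by 420 (y) by 155 mm high, fixed on the desk; origin under its centre on the desk, x to its back, y to its left, z up. Its flat deck, 155 mm up, carries the mushroom stop button and the small start button 130 mm left and right of the middle, 20 mm to the front; which side is which varies. A 14 mm high comb rail stands at the deck's back.
- stop_base: round seat of the mushroom stop button, fixed on the deck: a black bezel 58 mm across and 3 mm high on a thin yellow disc 80 mm across; origin on the deck at the button's axis, z up. It is mounted at any yaw.
- stop_top (a point): top centre of the mushroom stop button's low dome, on the button's axis. Button out: 35 mm above the deck; latched in: 28 mm; hard against its stop: 25 mm.
- stop_lobe0: one of the head's four equal lobes, 90 degrees apart, 15 mm wide with a rounded end, 16 mm high (top 5 mm lower than the dome's). Origin on the head's underside, 15 mm out from the head's axis along the lobe's middle; x points outwards along the lobe, which ends 15 mm further out; z up. It moves with the head.
- stop_lobe1: the next lobe, 90 degrees counter-clockwise (seen from above) from stop_lobe0; same shape and origin.
- stop_lobe2: the lobe opposite stop_lobe0; same shape and origin.
- stop_lobe3: the lobe opposite stop_lobe1; same shape and origin.
- stop_head: mushroom stop head, a low dome on a round hub of 18 mm radius with four lobes in a cross, 60 mm across over opposite lobes. Origin on its axis at the flat underside of hub and lobes, z up, x along stop_lobe0. The underside is 14 mm above the deck with the button out, 7 mm when latched in; the dome's top is 21 mm above it.
- stop_press (a joint): how far the mushroom stop is pressed in, m: 0 out, 0.010 at its hard stop. A spring pushes it out with 4 N at 0 and 8 N at the stop; pressing it in takes up to about 10 N. Pressed past about 0.008 it latches, and when let go it rests at about 0.007 until it is twisted.
- stop_twist (a joint): clockwise turn (seen from above) of the mushroom stop head, rad: 0 at rest, 0.95 at its end stop. A spring turns it back to 0 when let go; turning takes 0.06 N m at 0 and 0.15 N m at 0.65. When latched in, it releases and springs out once turned past about 0.65.
- start_btn (a joint): how far the start button is pressed, m: 0 out, 0.005 fully in. Do not press.
- start_btn_top (a point): top centre of the start button, a plain round flat push button 26 mm across in a round black 42 mm housing, 21 mm above the deck.
- clip_pot_mid (a point): centre of the black paper-clip pot, 60 mm across and 45 mm high, standing on the deck about midway between the two buttons (bystander).
- tumbler_mid (a point): centre of a green glass tumbler, 72 mm across and 105 mm high, on the desk by the machine's right side, near its front (bystander).
- hole_punch_mid (a point): centre of a hand hole punch, 130 by 120 by 60 mm, on the desk by the machine's left side, near its front (bystander).

How it is judged:
By the outcome, as a careful person would: the job done as asked, in the order asked, and still so for the second after the job is handed in, with the robot touching nothing.
It also fails if it takes over 42 s, if anything falls off the work surface, if the arm or the gripper's body presses on something with over 40 N, if the wrist force passes 120 N, or if a joint passes its speed limit or range.

## Working session

There is one attempt and no reset: what is moved stays moved. The work goes in short steps, Python scripts to look and compute and a shell command to move; the robot and the scene stay as the last step left them, time stands still between calls to the robot, and variables do not carry over. Pictures are saved under pics/ and viewed, and the job is handed in when it is done.

```bash
mkdir -p pics; ls; python3 - <<'E'
from rig import robot
import cv2,numpy as np
for n in("scene","top"):
    im,d=robot.get_image(n); cv2.imwrite(f"pics/{n}0.png",im[:,:,::-1]); np.save(f"pics/{n}0_d.npy",d)
    m=robot.camera_model(n); print(n,m)
o=robot.get_obs(); print(o)
E
```

```text
pics
scene {'fx': 372.8228022783472, 'fy': 372.8228022783472, 'cx': 252.86605834481819, 'cy': 190.94569527533687, 'R': array([[ 0.68309809,  0.7302628 ,  0.00965613],
       [ 0.56896435, -0.52383482, -0.63393742],
       [-0.4578827 ,  0.43853543, -0.77332406]]), 't': array([-0.43545224, -0.19357169,  1.18069467])}
top {'fx': 397.034792539066, 'fy': 397.034792539066, 'cx': 254.46719112829078, 'cy': 193.38978869357638, 'R': array([[-0.03603097, -0.99934352, -0.00378093],
       [-0.97865797,  0.03605058, -0.202309  ],
       [ 0.20231249, -0.00358915, -0.97931444]]), 't': array([0.05962356, 0.55616788, 1.07955325])}
{'time_s': 0.1, 'q': array([ 1.16151135e+00,  5.28374616e-01,  1.43378858e+00, -1.73056608e-05,
        1.18139484e+00, -1.78494796e-01]), 'joint_velocities': array([ 0.00065899, -0.00056821, -0.00233612,  0.00092377, -0.00303666,
        0.0013302 ]), 'tau': array([ 3.94882973e-04, -4.43304133e+01, -1.78586680e+01, -2.28289182e-04,
        3.92262067e-03, -1.00360143e-05]), 'tcp_pos': array([0.14266164, 0.60779348, 0.21062606]), 'orientation': array([-2.77004453e-04,  1.15135835e-01,  9.93349271e-01, -9.42874400e-04]), 'ft_force': array([-0.76003539, -0.28509572, -0.12055988]), 'wrist_torque': array([ 0.01397951,  0.00700043, -0.01042258]), 'grip_width': 0.08551840710893012}
```

View pics/scene0.png

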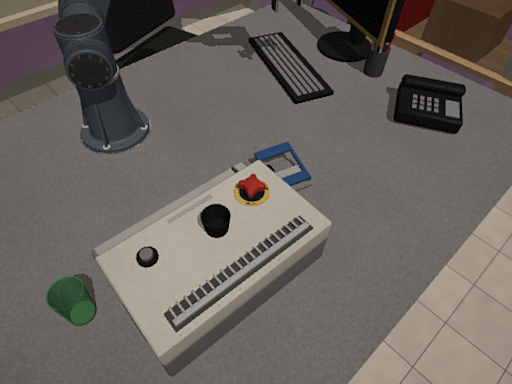

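View pics/top0.png

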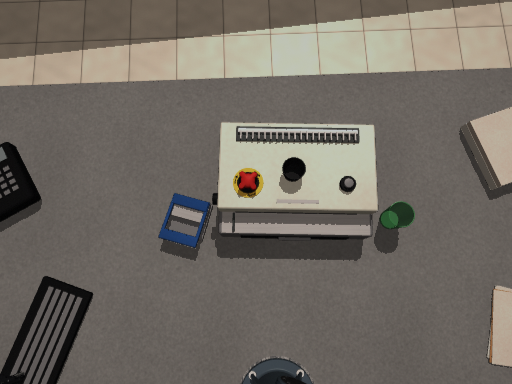

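The stop button is on the machine's left: top view about (249,182), scene about (252,189). The start button is at top (347,184). The pot is at (293,169), and the arm is out of the way at the lower left. I'll enlarge the crops next.

```bash
python3 - <<'E'
import cv2
a=cv2.imread("pics/top0.png")[160:205,225:275]; b=cv2.imread("pics/scene0.png")[165:215,225:280]
a=cv2.resize(a,None,fx=10,fy=10,interpolation=cv2.INTER_CUBIC); cv2.imwrite("pics/topc.png",a)
b=cv2.resize(b,None,fx=10,fy=10,interpolation=cv2.INTER_CUBIC); cv2.imwrite("pics/scenec.png",b)
E
```

```text
(no output)
```

View pics/topc.png

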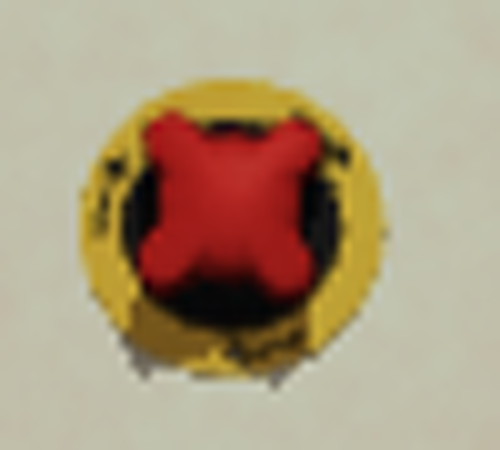

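View pics/scenec.png

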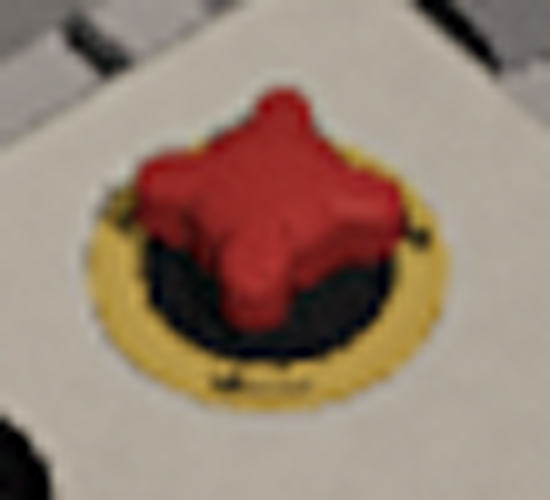

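The enlarged top crop shows the yellow disc centred near (247.8,182.4), with lobe tips at crop (170,118), (312,125), (300,290) and (155,280). I'll turn those into positions, checking them against the scene view and depth.

```bash
cat > h.py <<'E'
import numpy as np
from rig import robot
def ray(n,u,v,z):
    m=robot.camera_model(n);R,t=np.array(m['R']),np.array(m['t'])
    c=-R.T@t; d=R.T@np.array([(u-m['cx'])/m['fx'],(v-m['cy'])/m['fy'],1]); return c+d*(z-c[2])/d[2]
def proj(n,X):
    m=robot.camera_model(n);p=np.array(m['R'])@np.array(X)+m['t'];return m['fx']*p[0]/p[2]+m['cx'],m['fy']*p[1]/p[2]+m['cy'],p[2]
def up(n,u,v,d):
    m=robot.camera_model(n);return np.array(m['R']).T@(np.array([(u-m['cx'])/m['fx']*d,(v-m['cy'])/m['fy']*d,d])-m['t'])
E
python3 - <<'E'
from h import *
import cv2
d=np.load('pics/top0_d.npy')
for uv in [(240,200),(270,160),(270,205),(320,190),(248,181),(248,178)]: print(uv,up('top',*uv,d[uv[1],uv[0]]).round(4))
for n in('top','scene'):
    im=cv2.imread(f'pics/{n}0.png');h=cv2.cvtColor(im,cv2.COLOR_BGR2HSV)
    y=((h[...,0]>18)&(h[...,0]<32)&(h[...,1]>130)).astype(np.uint8)
    sub=np.zeros_like(y);u0,v0=(249,182) if n=='top' else (252,189)
    sub[v0-30:v0+30,u0-30:u0+30]=y[v0-30:v0+30,u0-30:u0+30]
    pts=cv2.findNonZero(sub)[:,0]
    P=np.array([ray(n,u,v,.156) for u,v in pts]); 
    (cx,cy),r=cv2.minEnclosingCircle((P[:,:2]*1000).astype(np.float32)); print(n,'disc',cx,cy,r)
    red=((h[...,0]<8)|(h[...,0]>172))&(h[...,1]>150)&(h[...,2]>60);s2=np.zeros_like(y);s2[v0-30:v0+30,u0-30:u0+30]=red[v0-30:v0+30,u0-30:u0+30]
    rp=cv2.findNonZero(s2)[:,0];Q=np.array([ray(n,u,v,.185) for u,v in rp])
    hu=cv2.convexHull((Q[:,:2]*1000).astype(np.float32))[:,0]; print(hu.round(1).tolist())
for X,Y in [(170,118),(312,125),(300,290),(155,280)]: print(ray('top',225+X/10-.45,160+Y/10-.45,.183).round(4))
print(ray('top',247.75,182.4,.156))
for uv in [(293,169),(347,184)]: print(ray('top',*uv,.2 if uv[0]==293 else .176).round(3))
E
```

```text
(240, 200) [0.5216 0.078  0.1545]
(270, 160) [ 0.6277 -0.005   0.1516]
(270, 205) [0.5053 0.0006 0.1559]
(320, 190) [ 0.5405 -0.1318  0.1549]
(248, 181) [0.5633 0.0551 0.1893]
(248, 178) [0.5712 0.0548 0.1891]
top disc 567.9613647460938 56.37879943847656 39.63982391357422
[[591.2999877929688, 69.5999984741211], [588.7999877929688, 74.80000305175781], [586.2999877929688, 77.5], [549.5, 78.5], [546.7999877929688, 76.0], [543.0, 43.099998474121094], [545.4000244140625, 37.900001525878906], [579.4000244140625, 34.20000076293945], [584.5999755859375, 34.0], [587.4000244140625, 36.400001525878906]]
scene disc 574.88037109375 33.65480041503906 63.53890609741211
[[600.0, 62.099998474121094], [596.9000244140625, 71.0], [589.4000244140625, 75.30000305175781], [553.7999877929688, 79.19999694824219], [550.9000244140625, 76.0], [548.2000122070312, 43.0], [548.7999877929688, 39.5], [555.7999877929688, 30.399999618530273], [559.2999877929688, 30.200000762939453], [587.0, 27.899999618530273], [593.7999877929688, 27.399999618530273], [595.2000122070312, 28.899999618530273], [598.0, 32.0]]
[0.5909 0.0709 0.183 ]
[0.5877 0.0345 0.183 ]
[0.5445 0.0391 0.183 ]
[0.5485 0.0759 0.183 ]
[0.56757408 0.05623932 0.156     ]
[ 0.588 -0.06   0.2  ]
[ 0.549 -0.198  0.176]
```

```bash
cat > fit.py <<'E'
from h import *
import cv2
from scipy.optimize import minimize
S=8
def masks(files):
    out={}
    for n,f in files.items():
        h=cv2.cvtColor(cv2.imread(f),cv2.COLOR_BGR2HSV)
        red=((h[...,0]<9)|(h[...,0]>171))&(h[...,1]>140)&(h[...,2]>50)
        u0,v0=[int(x) for x in proj(n,[.568,.056,.18])[:2]]
        w=np.zeros(red.shape,np.uint8);w[v0-22:v0+22,u0-22:u0+22]=red[v0-22:v0+22,u0-22:u0+22]
        out[n]=(w[v0-22:v0+22,u0-22:u0+22],u0-22,v0-22)
    return out
def render(n,x,y,yaw,zu,u0,v0):
    im=np.zeros((44*S,44*S),np.uint8)
    def hull(pts):
        q=np.array([proj(n,p)[:2] for p in pts]); q=((q-[u0,v0]+.5)*S-.5)
        cv2.fillPoly(im,[cv2.convexHull(q.round().astype(np.int32))],1)
    th=np.linspace(0,2*np.pi,24)
    for k in range(4):
        a=yaw+k*np.pi/2;c,s=np.cos(a),np.sin(a);P=[(0,7.5),(0,-7.5)]+[(22.5+7.5*np.cos(t),7.5*np.sin(t)) for t in np.linspace(-1.57,1.57,9)]
        hull([(x+(c*p-s*q)/1e3,y+(s*p+c*q)/1e3,zu+z) for p,q in P for z in(0,.016)])
    hull([(x+.018*np.cos(t),y+.018*np.sin(t),zu+z) for t in th for z in(0,.017)]+[(x,y,zu+.021)])
    return im
def cost(p,M,zu):
    e=0
    for n,(m,u0,v0) in M.items():
        r=cv2.resize(render(n,*p,zu,u0,v0).astype(np.float32),(44,44),interpolation=cv2.INTER_AREA); e+=np.abs(r-m).sum()
    return e
E
python3 - <<'E'
from fit import *
F={'top':'pics/top0.png','scene':'pics/scene0.png'}
for sel in (['top'],['scene'],['top','scene']):
    M=masks({k:F[k] for k in sel}); b=None
    for a0 in np.radians([-35,-15,5,25,40]):
        r=minimize(cost,[.568,.056,a0],args=(M,.169),method='Nelder-Mead',options=dict(initial_simplex=[[.568,.056,a0],[.573,.056,a0],[.568,.061,a0],[.568,.056,a0+.2]]))
        if b is None or r.fun<b.fun:b=r
    print(sel,b.x[:2].round(4),np.degrees(b.x[2])%90,b.fun,[int(m[0].sum()) for m in M.values()])
E
```

```text
Traceback (most recent call last):
  File "fit.py", line 28, in cost
    r=cv2.resize(render(n,*p,zu,u0,v0).astype(np.float32),(44,44),interpolation=cv2.INTER_AREA); e+=np.abs(r-m).sum()
                 ~~~~~~^^^^^^^^^^^^^^^
  File "fit.py", line 22, in render
    hull([(x+(c*p-s*q)/1e3,y+(s*p+c*q)/1e3,zu+z) for p,q in P for z in(0,.016)])
    ~~~~^^^^^^^^^^^^^^^^^^^^^^^^^^^^^^^^^^^^^^^^^^^^^^^^^^^^^^^^^^^^^^^^^^^^^^^^
  File "fit.py", line 17, in hull
    q=np.array([proj(n,p)[:2] for p in pts]); q=((q-[u0,v0]+.5)*S-.5)
                ~~~~^^^^^
  File "h.py", line 7, in proj
    m=robot.camera_model(n);p=np.array(m['R'])@np.array(X)+m['t'];return m['fx']*p[0]/p[2]+m['cx'],m['fy']*p[1]/p[2]+m['cy'],p[2]
ValueError: time passes only in moves, steps and waits
```

```bash
sed -i 's/^from rig import robot/from rig import robot\nCM={k:robot.camera_model(k) for k in ("top","scene")}/; s/m=robot.camera_model(n)/m=CM[n]/' h.py
python3 - <<'E'
from fit import *
F={'top':'pics/top0.png','scene':'pics/scene0.png'}
for sel in (['top'],['scene'],['top','scene']):
    M=masks({k:F[k] for k in sel}); b=None
    for a0 in np.radians([-35,-15,5,25,40]):
        r=minimize(cost,[.568,.056,a0],args=(M,.169),method='Nelder-Mead',options=dict(initial_simplex=[[.568,.056,a0],[.573,.056,a0],[.568,.061,a0],[.568,.056,a0+.2]]))
        if b is None or r.fun<b.fun:b=r
    print(sel,b.x[:2].round(4),np.degrees(b.x[2])%90,b.fun,[int(m[0].sum()) for m in M.values()])
E
```

```text
['top'] [0.5687 0.0565] 40.11776429328092 28.296875 [260]
['scene'] [0.5694 0.0572] 38.88665721593764 49.265625 [362]
['top', 'scene'] [0.569  0.0567] 40.05036408563882 80.859375 [260, 362]
```

```bash
python3 - <<'E'
from rig import robot
o=robot.get_obs();print(o['time_s'],o['tcp_pos'],o['orientation'])
R=lambda q:__import__('scipy.spatial.transform',fromlist=['Rotation']).Rotation.from_quat([q[1],q[2],q[3],q[0]]).as_matrix()
M=R(o['orientation']);print(M.round(4)); 
import numpy as np
print((M.T@(np.array([.568,.056,.26])-o['tcp_pos'])/.03).round(2))
E
```

```text
0.1 [0.14266164 0.60779348 0.21062606] [-2.77004453e-04  1.15135835e-01  9.93349271e-01 -9.42874400e-04]
[[-9.735e-01  2.287e-01 -8.000e-04]
 [ 2.287e-01  9.735e-01 -1.800e-03]
 [ 3.000e-04 -1.900e-03 -1.000e+00]]
[-18.01 -14.67  -1.62]
```

Both cameras agree: the button axis is at (0.569, 0.057) and the lobes point at 40°+90k. I'll close the hand, lift, and travel over, turning the tool to align with the lobes.

```bash
python3 -m pendant '[[0,0,-1.4,0,0],[-1,-0.8,-1.7,0.6,0],[-2,-1.6,-1.7,1.6,0],[-3,-2.5,-1.7,2.6,0],[-4,-3.3,-1.7,3.6,0],[-5,-4.1,-1.7,4.6,0],[-6,-4.9,-1.7,5.6,0],[-7,-5.7,-1.7,6.1,0],[-8,-6.5,-1.7,6.1,0],[-9,-7.3,-1.7,6.1,0]]'; python3 - <<'E'
from h import *
from scipy.spatial.transform import Rotation as Ro
o=robot.get_obs();q=o['orientation'];M=Ro.from_quat([q[1],q[2],q[3],q[0]]).as_matrix();print(M.round(4),o['q'].round(3))
print((M.T@(np.array([.569,.0567,.25])-o['tcp_pos'])/.03).round(2),np.degrees(np.arctan2(M[1,0],M[0,0])))
E
```

```text
time_s: 0.93
tcp_pos: [0.3561, 0.3317, 0.2623]
orientation: [-0.0, 0.421, 0.907, -0.0]
ft_force: [0.8, -0.7, 1.2]
grip_width: 0.0
[[-6.452e-01  7.640e-01 -6.000e-04]
 [ 7.640e-01  6.452e-01 -3.000e-04]
 [ 1.000e-04 -6.000e-04 -1.000e+00]] [ 0.52   0.277  1.705  0.     1.161 -0.182]
[-11.58  -0.49   0.41] 130.18355247436284
```

```bash
python3 -m pendant '[[-1.3,-0.05,0,0,0],[-2.6,-0.1,0,0,0],[-3.9,-0.15,0,0,0],[-5.2,-0.2,0,0,0],[-6.5,-0.25,0,0,0],[-7.8,-0.3,0,0,0],[-9.1,-0.35,0,0,0],[-10.4,-0.4,0,0,0],[-11.3,-0.45,0,0,0],[-11.6,-0.49,0,0,0]]'; cat > st.py <<'E'
from h import *
from scipy.spatial.transform import Rotation as Ro
import sys
def st(*T):
    o=robot.get_obs();q=o['orientation'];M=Ro.from_quat([q[1],q[2],q[3],q[0]]).as_matrix()
    print('t',o['time_s'],'tcp',o['tcp_pos'].round(4),'f',o['ft_force'].round(1),'yaw',np.degrees(np.arctan2(M[1,0],M[0,0])).round(2),'grip',round(o['grip_width'],4))
    for t in T: print('->',t,(M.T@(np.array(t)-o['tcp_pos'])/.03).round(3))
E
python3 - <<'E'
from st import *
import cv2
for n in('scene','top'):
    im,d=robot.get_image(n); u,v=[int(x) for x in proj(n,[.568,.056,.22])[:2]]
    c=im[max(0,v-50):v+40,max(u-60,0):u+60,::-1]; cv2.imwrite(f'pics/{n}1.png',cv2.resize(c,None,fx=6,fy=6,interpolation=cv2.INTER_CUBIC)); print(u,v)
st([.569,.0567,.2],[.569,.0567,.19])
E
```

```text
time_s: 1.77
tcp_pos: [0.5717, 0.0542, 0.262]
orientation: [0.001, 0.423, 0.906, -0.0]
ft_force: [0.3, 0.3, -0.5]
grip_width: -0.0001
250 172
247 176
t 1.8667 tcp [0.5694 0.0567 0.2618] f [-0.5  1.   1. ] yaw 130.01 grip 0.0004
-> [0.569, 0.0567, 0.2] [ 0.007 -0.007  2.06 ]
-> [0.569, 0.0567, 0.19] [ 0.007 -0.007  2.393]
```

View pics/scene1.png

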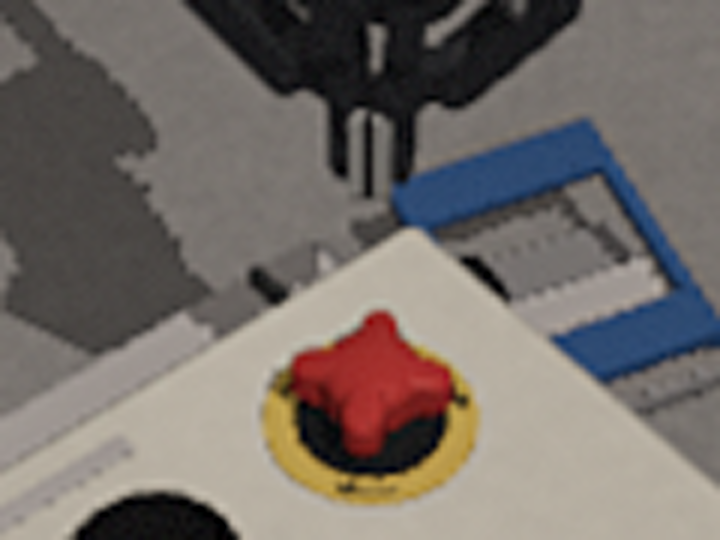

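```bash
python3 - <<'E'
from st import *
for z in (.27,.262,.254,.245): print(z,[(round((p-o+.5)*6,0)) for p,o in zip(proj('scene',[.5694,.0567,z])[:2],(250-60,172-50))])
E
python3 -c "
import cv2;a=cv2.imread('pics/scene1.png')[80:220,300:450];cv2.imwrite('pics/s1z.png',cv2.resize(a,None,fx=4,fy=4,interpolation=cv2.INTER_CUBIC))"
```

```text
0.27 [np.float64(373.0), np.float64(203.0)]
0.262 [np.float64(372.0), np.float64(220.0)]
0.254 [np.float64(372.0), np.float64(236.0)]
0.245 [np.float64(372.0), np.float64(255.0)]
```

View pics/s1z.png

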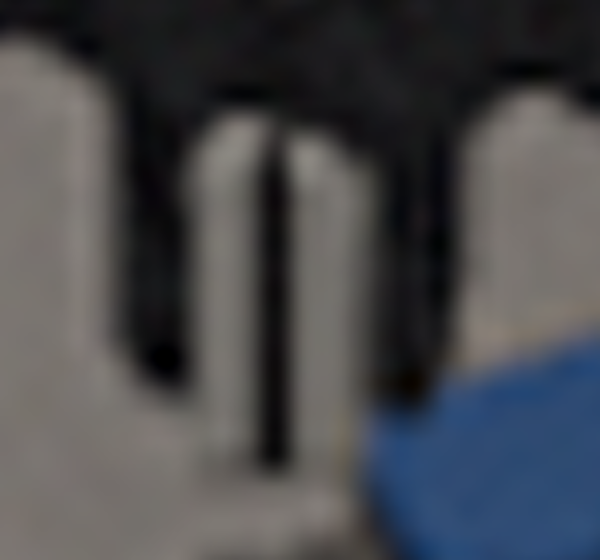

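```bash
python3 - <<'E'
from st import *
for n in('scene','top'):
    im,d=robot.get_image(n); np.save(f'pics/{n}2d.npy',d);np.save(f'pics/{n}2i.npy',im)
    m=CM[n];v,u=np.mgrid[:384,:512];P=np.stack([(u-m['cx'])/m['fx']*d,(v-m['cy'])/m['fy']*d,d],-1);W=(P-m['t'])@np.array(m['R'])
    ok=(np.hypot(W[...,0]-.5694,W[...,1]-.0567)<.04)&(W[...,2]>.21)&(d>0)
    Z=W[ok];Y=(Z[:,:2]-[.5694,.0567])@np.array([np.cos(np.radians(40)),np.sin(np.radians(40))]);X=(Z[:,:2]-[.5694,.0567])@np.array([np.cos(np.radians(130)),np.sin(np.radians(130))])
    i=np.argsort(Z[:,2])[:45]
    for k in i: print(n,u[ok][k],v[ok][k],'z',round(Z[k,2]*1e3),'x',round(X[k]*1e3,1),'y',round(Y[k]*1e3,1),im[v[ok][k],u[ok][k]])
st()
E
```

```text
scene 250 153 z 284 x -8.1 y -2.2 [78 75 72]
scene 254 153 z 286 x -9.1 y 5.6 [95 92 85]
scene 251 153 z 286 x -10.1 y -0.0 [33 31 30]
scene 253 153 z 286 x -9.9 y 3.8 [103 100  93]
scene 252 153 z 287 x -10.7 y 2.0 [76 73 71]
scene 249 152 z 287 x -9.0 y -4.1 [118 115 110]
scene 251 152 z 287 x -8.6 y -0.2 [14 11 13]
scene 250 152 z 288 x -9.0 y -2.1 [77 75 72]
scene 248 152 z 288 x -9.6 y -5.9 [114 110 106]
scene 252 152 z 288 x -9.4 y 1.8 [93 92 87]
scene 254 152 z 289 x -9.4 y 5.6 [109 104  97]
scene 253 152 z 290 x -10.7 y 3.9 [115 112 107]
scene 246 149 z 290 x -4.4 y -10.5 [0 0 2]
scene 250 151 z 290 x -8.9 y -2.2 [80 78 75]
scene 257 150 z 290 x -4.7 y 10.9 [13 10 10]
scene 253 151 z 291 x -8.6 y 3.6 [114 111 106]
scene 248 151 z 291 x -10.1 y -5.9 [107 103  99]
scene 256 150 z 291 x -6.0 y 9.1 [11 12 13]
scene 251 151 z 292 x -10.3 y -0.1 [23 19 21]
scene 254 151 z 292 x -9.7 y 5.6 [107 104  97]
scene 247 149 z 292 x -6.0 y -8.3 [20 19 22]
scene 245 149 z 292 x -6.8 y -12.1 [67 64 62]
scene 249 151 z 292 x -11.2 y -3.8 [114 111 106]
scene 255 150 z 292 x -7.3 y 7.3 [60 58 54
[... 2301 characters left out ...]
 20 20]
top 258 168 z 393 x -0.9 y -38.1 [30 29 28]
top 253 172 z 394 x 12.3 y -37.7 [16 16 17]
top 257 169 z 394 x 2.2 y -38.5 [30 29 29]
top 252 171 z 395 x 12.6 y -35.0 [13 11 12]
top 253 171 z 397 x 11.5 y -36.8 [13 13 14]
top 259 167 z 397 x -3.0 y -38.8 [12 12 12]
top 254 171 z 397 x 10.1 y -38.2 [13 12 14]
top 255 170 z 399 x 7.4 y -38.3 [12 13 13]
top 260 165 z 399 x -7.0 y -37.3 [34 34 31]
top 260 164 z 399 x -8.3 y -35.8 [107 109  96]
top 257 168 z 399 x 1.8 y -38.0 [22 21 21]
top 260 166 z 399 x -5.4 y -39.0 [17 17 17]
top 256 169 z 400 x 4.9 y -38.5 [21 21 20]
top 258 167 z 401 x -0.8 y -38.2 [16 16 16]
t 1.9667 tcp [0.5676 0.059  0.262 ] f [-0.6 -0.1  0.8] yaw 130.18 grip 0.0001
```

```bash
python3 - <<'E'
from st import *
d=np.load('pics/scene2d.npy')
for v in range(140,172,2): print(v,d[v,249].round(3),up('scene',249,v,d[v,249]).round(3))
E
python3 -m pendant '[[0,0,0.8,0,0],[0,0,1.6,0,0],[0,0,1.9,0,0],[0,0,1.9,0,0]]'; python3 -c "
from st import *;st([.569,.0567,.18])"
```

```text
140 0.694 [0.572 0.047 0.318]
142 0.695 [0.573 0.046 0.315]
144 0.702 [0.571 0.048 0.307]
146 0.703 [0.573 0.046 0.305]
148 0.708 [0.573 0.047 0.299]
150 0.713 [0.572 0.047 0.292]
152 0.717 [0.572 0.047 0.287]
154 1.116 [0.366 0.238 0.002]
156 1.109 [0.373 0.231 0.003]
158 1.107 [0.378 0.227 0.001]
160 1.099 [0.385 0.22  0.003]
162 1.094 [0.391 0.215 0.002]
164 0.879 [0.504 0.111 0.155]
166 0.873 [0.509 0.106 0.156]
168 0.868 [0.514 0.101 0.157]
170 0.865 [0.518 0.097 0.156]
time_s: 2.3
tcp_pos: [0.5658, 0.0599, 0.2033]
orientation: [-0.003, 0.42, 0.907, -0.001]
ft_force: [0.2, 0.8, -0.6]
grip_width: 0.0003
t 2.3 tcp [0.5658 0.0599 0.2033] f [ 0.2  0.8 -0.6] yaw 130.29 grip 0.0003
-> [0.569, 0.0567, 0.18] [-0.153  0.016  0.775]
```

```bash
python3 -m pendant '[[0,0,0,0,0],[0,0,0,0,0]]'; python3 - <<'E'
from st import *
import cv2
im,d=robot.get_image('scene'); c=im[120:220,190:310,::-1]; cv2.imwrite('pics/s3.png',cv2.resize(c,None,fx=6,fy=6,interpolation=cv2.INTER_CUBIC))
for v in range(150,200,2): print(v,im[v,250],up('scene',250,v,d[v,250]).round(3))
st([.569,.0567,.18])
E
```

```text
time_s: 2.47
tcp_pos: [0.5696, 0.0588, 0.2068]
orientation: [0.001, 0.421, 0.907, 0.0]
ft_force: [-0.4, -0.6, -0.8]
grip_width: 0.0
150 [21 22 21] [0.561 0.06  0.276]
152 [24 23 27] [0.572 0.05  0.285]
154 [28 27 30] [0.573 0.049 0.281]
156 [25 24 26] [0.574 0.048 0.277]
158 [16 14 18] [0.574 0.048 0.271]
160 [136 132 127] [0.573 0.049 0.265]
162 [118 115 110] [0.572 0.05  0.257]
164 [119 116 110] [0.573 0.049 0.253]
166 [119 115 111] [0.572 0.05  0.247]
168 [119 115 110] [0.573 0.049 0.242]
170 [116 114 109] [0.573 0.049 0.235]
172 [120 116 109] [0.525 0.094 0.156]
174 [136 128 117] [0.549 0.072 0.187]
176 [125  73  65] [0.555 0.066 0.19 ]
178 [150  35  34] [0.56  0.062 0.19 ]
180 [159  46  42] [0.565 0.057 0.191]
182 [162  47  46] [0.569 0.054 0.191]
184 [162  45  43] [0.573 0.049 0.192]
186 [164  46  44] [0.576 0.047 0.19 ]
188 [165  46  43] [0.579 0.044 0.188]
190 [166  47  44] [0.582 0.041 0.186]
192 [170  50  48] [0.587 0.037 0.187]
194 [146  43  40] [0.587 0.037 0.181]
196 [123  28  27] [0.586 0.037 0.173]
198 [41 26 23] [0.582 0.041 0.159]
t 2.5167 tcp [0.5698 0.0585 0.207 ] f [ 0.2 -0.4 -1. ] yaw 130.22 grip 0.0001
-> [0.569, 0.0567, 0.18] [-0.027 -0.063  0.901]
```

View pics/s3.png

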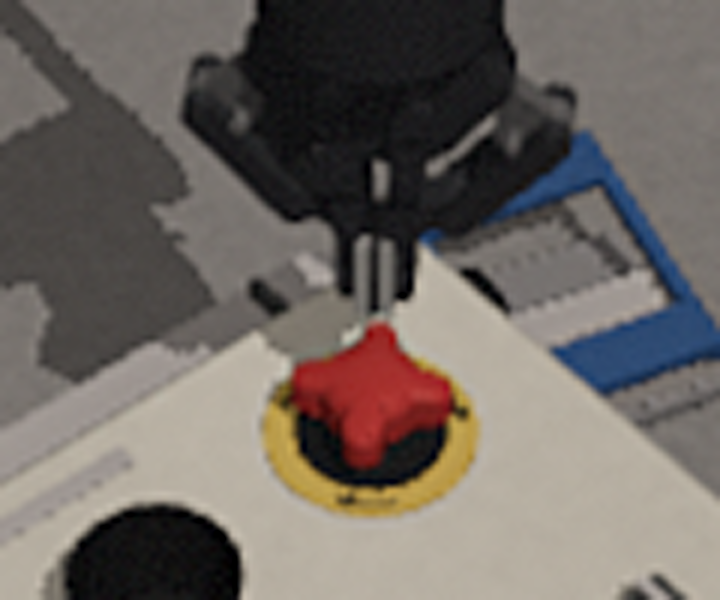

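```bash
python3 -m pendant '[[-0.02,-0.03,0.1,0,0],[-0.03,-0.05,0.2,0,0],[-0.03,-0.05,0.3,0,0],[-0.03,-0.05,0.35,0,0],[-0.03,-0.05,0.35,0,0]]'; python3 -c "
from st import *;st([.569,.0567,.18])"
```

```text
time_s: 2.93
tcp_pos: [0.5681, 0.0563, 0.1945]
orientation: [-0.0, 0.421, 0.907, -0.0]
ft_force: [0.7, 0.4, -1.0]
grip_width: 0.0003
t 2.9333 tcp [0.5681 0.0563 0.1945] f [ 0.7  0.4 -1. ] yaw 130.16 grip 0.0003
-> [0.569, 0.0567, 0.18] [-0.011  0.033  0.484]
```

No contact force at a TCP height of 0.1945, though the stated tip offset would already have the button pressed. The camera's tip position, about 25 mm higher, looks right. I'll keep going down with force checks.

```bash
python3 -m pendant '[[-0.01,0.02,0.15,0,0],[-0.01,0.02,0.3,0,0],[-0.01,0.02,0.45,0,0],[-0.01,0.02,0.6,0,0],[-0.01,0.02,0.6,0,0]]'; python3 -c "
from st import *;st([.569,.0567,.165])
import cv2
im,d=robot.get_image('scene'); c=im[120:220,190:310,::-1]; cv2.imwrite('pics/s4.png',cv2.resize(c,None,fx=6,fy=6,interpolation=cv2.INTER_CUBIC))
for v in range(168,190,1): print(v,im[v,250],up('scene',250,v,d[v,250]).round(3),im[v,253],up('scene',253,v,d[v,253]).round(3))
"
```

```text
time_s: 3.35
tcp_pos: [0.5682, 0.0567, 0.1757]
orientation: [-0.001, 0.421, 0.907, -0.0]
ft_force: [0.1, -0.1, 0.5]
grip_width: 0.0002
t 3.35 tcp [0.5682 0.0567 0.1757] f [ 0.1 -0.1  0.5] yaw 130.18 grip 0.0002
-> [0.569, 0.0567, 0.165] [-0.017  0.023  0.355]
168 [21 21 23] [0.569 0.053 0.236] [24 24 27] [0.578 0.052 0.243]
169 [16 16 17] [0.57  0.052 0.234] [21 19 22] [0.579 0.052 0.241]
170 [96 92 90] [0.571 0.051 0.233] [24 22 23] [0.58  0.051 0.239]
171 [103 100  95] [0.574 0.048 0.234] [96 93 91] [0.579 0.052 0.235]
172 [73 72 68] [0.574 0.049 0.23 ] [112 107 102] [0.579 0.052 0.232]
173 [66 65 62] [0.573 0.049 0.227] [112 109 105] [0.578 0.053 0.227]
174 [69 67 65] [0.574 0.049 0.224] [122 118 113] [0.578 0.053 0.225]
175 [67 65 62] [0.573 0.05  0.22 ] [117 114 109] [0.579 0.052 0.222]
176 [67 64 61] [0.573 0.049 0.218] [115 112 107] [0.579 0.053 0.219]
177 [67 65 62] [0.573 0.05  0.214] [117 112 109] [0.578 0.053 0.215]
178 [68 66 63] [0.574 0.049 0.212] [116 113 108] [0.579 0.052 0.213]
179 [68 67 64] [0.573 0.049 0.208] [115 113 108] [0.579 0.053 0.21 ]
180 [60 59 57] [0.573 0.049 0.205] [109 112 107] [0.578 0.053 0.206]
181 [46 54 52] [0.573 0.049 0.201] [103 116 111] [0.579 0.052 0.204]
182 [61 38 34] [0.568 0.054 0.19 ] [98 85 81] [0.578 0.054 0.199]
183 [144  31  29] [0.57  0.053 0.189] [150  46  43] [0.575 0.056 0.191]
184 [170  48  46] [0.572 0.05  0.19 ] [171  48  45] [0.576 0.055 0.189]
185 [166  50  45] [0.574 0.048 0.19 ] [171  52  47] [0.578 0.054 0.189]
186 [163  45  42] [0.575 0.047 0.188] [173  52  50] [0.579 0.052 0.188]
187 [166  49  45] [0.577 0.045 0.188] [158  45  41] [0.581 0.05  0.188]
188 [165  47  44] [0.58  0.043 0.189] [156  43  40] [0.583 0.049 0.187]
189 [165  47  45] [0.579 0.043 0.185] [166  48  44] [0.585 0.047 0.188]
```

View pics/s4.png

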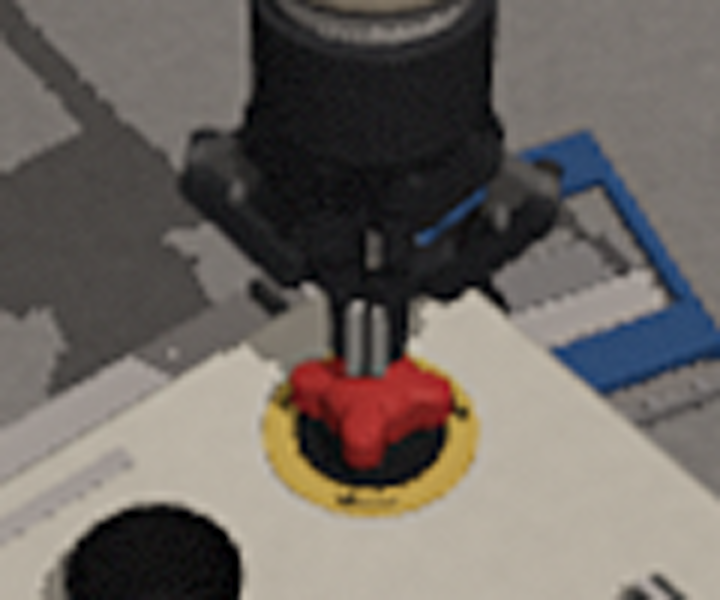

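The tip sits about 24 mm behind the reported TCP, so I expect contact at a TCP height near 0.166 and the latch near 0.157.

```bash
python3 -m pendant '[[-0.01,0.01,0.1,0,0],[-0.01,0.02,0.2,0,0],[-0.01,0.02,0.3,0,0],[-0.01,0.02,0.4,0,0],[-0.01,0.02,0.4,0,0]]'; python3 -c "
from st import *;st([.569,.0567,.157])"
```

```text
time_s: 3.82
tcp_pos: [0.5701, 0.0568, 0.1656]
orientation: [0.001, 0.421, 0.907, 0.0]
ft_force: [-0.3, 0.3, 4.6]
grip_width: -0.0002
t 3.8167 tcp [0.5701 0.0568 0.1656] f [-0.3  0.3  4.6] yaw 130.18 grip -0.0002
-> [0.569, 0.0567, 0.157] [ 0.022 -0.032  0.285]
```

```bash
python3 -m pendant '[[0,0,0.07,0,0],[0,0,0.14,0,0],[0,0,0.2,0,0],[0,0,0.25,0,0],[0,0,0.25,0,0]]'; python3 -c "
from st import *;st([.569,.0567,.157])"
```

```text
time_s: 4.23
tcp_pos: [0.5702, 0.0568, 0.1601]
orientation: [0.001, 0.421, 0.907, 0.0]
ft_force: [-4.0, 1.0, 14.3]
grip_width: 0.0003
t 4.2333 tcp [0.5702 0.0568 0.1601] f [-4.   1.  14.3] yaw 130.19 grip 0.0003
-> [0.569, 0.0567, 0.157] [ 0.025 -0.033  0.104]
```

```bash
python3 -m pendant '[[0,0,0.05,0,0],[0,0,0.1,0,0],[0,0,0.1,0,0]]'; python3 -c "
from st import *;st([.569,.0567,.157])"
```

```text
time_s: 4.48
tcp_pos: [0.5705, 0.0567, 0.1599]
orientation: [0.002, 0.421, 0.907, 0.0]
ft_force: [-7.8, 0.1, 29.8]
grip_width: -0.0003
t 4.4833 tcp [0.5705 0.0567 0.1599] f [-7.8  0.1 29.8] yaw 130.21 grip -0.0003
-> [0.569, 0.0567, 0.157] [ 0.031 -0.038  0.098]
```

The force rose to 30 N with no further travel, so it's at the hard stop. I'll back off and check the latch.

```bash
python3 -m pendant '[[0,0,-0.3,0,0],[0,0,-0.8,0,0],[0,0,-1.6,0,0],[0,0,-2.4,0,0],[0,0,-2.4,0,0],[0,0,-2.4,0,0]]'; python3 - <<'E'
from st import *
import cv2
st()
for n in('scene','top'):
    im,d=robot.get_image(n); cv2.imwrite(f'pics/{n}5.png',im[:,:,::-1]); np.save(f'pics/{n}5d.npy',d)
    u,v=[int(x) for x in proj(n,[.569,.0567,.19])[:2]]
    c=im[v-50:v+50,u-60:u+60,::-1]; cv2.imwrite(f'pics/{n}5c.png',cv2.resize(c,None,fx=6,fy=6,interpolation=cv2.INTER_CUBIC))
    for X in ([.569,.0567,.18],[.575,.052,.18]):
        u,v=[int(round(x)) for x in proj(n,X)[:2]]; print(n,up(n,u,v,d[v,u]).round(4),im[v,u])
E
```

```text
time_s: 4.98
tcp_pos: [0.5706, 0.0567, 0.2278]
orientation: [0.002, 0.421, 0.907, 0.001]
ft_force: [0.5, 0.4, -0.3]
grip_width: -0.0001
t 4.9833 tcp [0.5706 0.0567 0.2278] f [ 0.5  0.4 -0.3] yaw 130.18 grip -0.0001
scene [0.5722 0.0531 0.1844] [163  47  44]
scene [0.5755 0.0501 0.1831] [165  47  44]
top [0.458  0.0511 0.6343] [65 74 80]
top [0.463  0.0482 0.6311] [65 74 80]
```

View pics/scene5c.png

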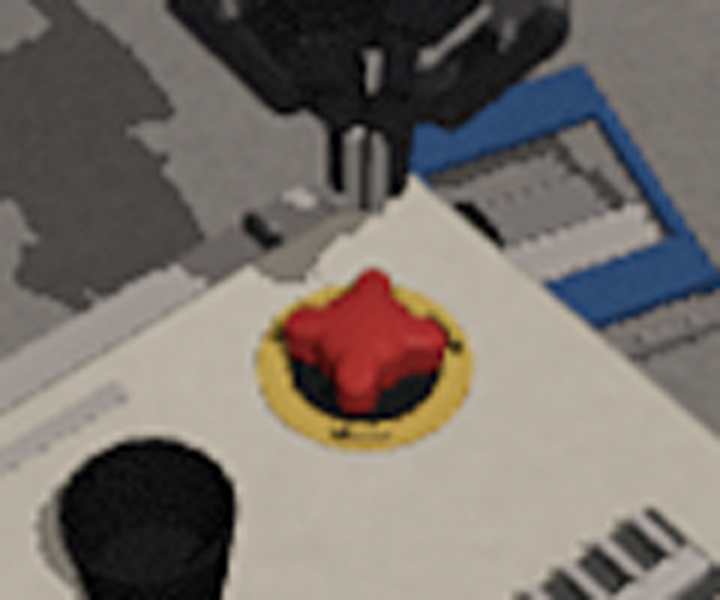

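It's latched: the dome is at about z=0.184, down from 0.191, with the finger off. In the crop, the head at (365,340) sits visibly lower. I'll refit the head pose and work out the lobe approach.

```bash
python3 - <<'E'
from fit import *
from st import st
M=masks({'scene':'pics/scene5.png'})
for zu in(.162,.169):
    r=min((minimize(cost,[.569,.0567,a0],args=(M,zu),method='Nelder-Mead',options=dict(initial_simplex=[[.568,.056,a0],[.573,.056,a0],[.568,.061,a0],[.568,.056,a0+.2]])) for a0 in (.3,.7,1.1)),key=lambda r:r.fun)
    print(zu,r.x[:2].round(4),np.degrees(r.x[2])%90,r.fun)
A=np.array([.569,.0567]);a=np.radians(40);u=np.array([np.cos(a),np.sin(a)]);t=np.array([-u[1],u[0]])
p=A+.030*u+.025*t; st([*p,.2],[*p,.144])
s,rr=18.5,30
for th in (0,8,16,24,32,40,44,48,52):
    k=np.radians(th);print(th,round(th/6,2),((s*np.cos(k)-rr*np.sin(k)-s)/30).round(2),((s*np.sin(k)+rr*np.cos(k)-rr)/30).round(2))
E
```

```text
0.162 [0.5692 0.0574] 39.11847105075634 43.765625
0.169 [0.5735 0.0533] 39.632162314933616 50.453125
t 5.0833 tcp [0.5689 0.0568 0.2256] f [-0.6  0.1 -0. ] yaw 130.17 grip -0.0
-> [np.float64(0.5759116430514057), np.float64(0.09513473936857064), 0.2] [0.824 1.005 0.852]
-> [np.float64(0.5759116430514057), np.float64(0.09513473936857064), 0.144] [0.821 1.007 2.719]
0 0.0 0.0 0.0
8 1.33 -0.15 0.08
16 2.67 -0.3 0.13
24 4.0 -0.46 0.16
32 5.33 -0.62 0.17
40 6.67 -0.79 0.16
44 7.33 -0.87 0.15
48 8.0 -0.95 0.13
52 8.67 -1.03 0.1
```

```bash
python3 -m pendant '[[0.4,0.5,0,0,0],[0.82,1.0,0,0,0],[0.82,1.0,0.6,0,0],[0.82,1.0,1.1,0,0],[0.82,1.0,1.1,0,0],[0.82,1.0,1.1,0,0]]'; python3 - <<'E'
from st import *
import cv2
st([.5759,.0951,.144])
im,d=robot.get_image('scene'); cv2.imwrite('pics/s6.png',im[:,:,::-1]);u,v=[int(x) for x in proj('scene',[.569,.0567,.19])[:2]]
c=im[v-50:v+50,u-60:u+60,::-1]; cv2.imwrite('pics/s6c.png',cv2.resize(c,None,fx=6,fy=6,interpolation=cv2.INTER_CUBIC))
E
```

```text
time_s: 5.58
tcp_pos: [0.5752, 0.0949, 0.1914]
orientation: [-0.002, 0.421, 0.907, -0.001]
ft_force: [-0.1, -0.5, 0.2]
grip_width: 0.0
t 5.5833 tcp [0.5752 0.0949 0.1914] f [-0.1 -0.5  0.2] yaw 130.18 grip 0.0
-> [0.5759, 0.0951, 0.144] [-0.017  0.028  1.581]
```

View pics/s6c.png

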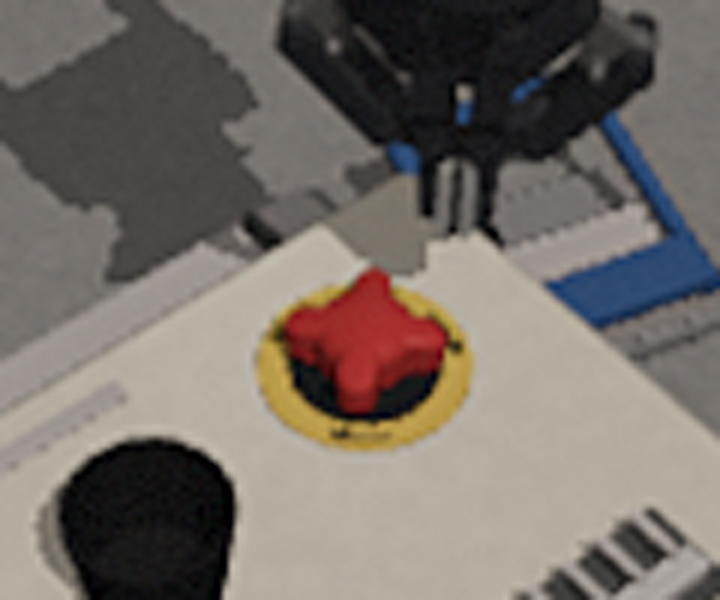

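```bash
python3 -m pendant '[[-0.01,0.01,0.4,0,0],[-0.01,0.02,0.8,0,0],[-0.01,0.02,1.1,0,0],[-0.01,0.02,1.35,0,0],[-0.01,0.02,1.5,0,0],[-0.01,0.02,1.5,0,0]]'; python3 - <<'E'
from st import *
import cv2
st([.5759,.0951,.144])
im,d=robot.get_image('scene'); cv2.imwrite('pics/s7.png',im[:,:,::-1]);u,v=[int(x) for x in proj('scene',[.569,.0567,.19])[:2]]
c=im[v-50:v+50,u-60:u+60,::-1]; cv2.imwrite('pics/s7c.png',cv2.resize(c,None,fx=6,fy=6,interpolation=cv2.INTER_CUBIC))
E
```

```text
time_s: 6.13
tcp_pos: [0.5769, 0.0949, 0.1477]
orientation: [-0.001, 0.421, 0.907, -0.0]
ft_force: [0.9, 0.6, 0.9]
grip_width: 0.0002
t 6.1333 tcp [0.5769 0.0949 0.1477] f [0.9 0.6 0.9] yaw 130.17 grip 0.0002
-> [0.5759, 0.0951, 0.144] [ 0.026 -0.022  0.124]
```

View pics/s7c.png

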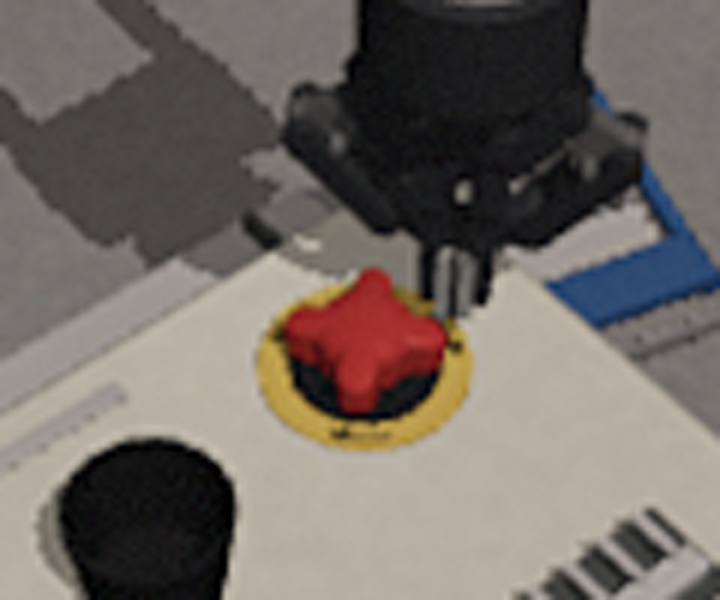

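```bash
python3 -m pendant '[[0,-0.03,0.08,0,0],[0,-0.06,0.1,0,0],[-0.07,-0.06,0.1,0,0],[-0.14,-0.06,0.1,0,0],[-0.2,-0.06,0.1,0,0],[-0.24,-0.06,0.1,0,0],[-0.24,-0.06,0.1,0,0]]'; python3 - <<'E'
from st import *
import cv2
st()
im,d=robot.get_image('scene'); cv2.imwrite('pics/s8.png',im[:,:,::-1]);u,v=[int(x) for x in proj('scene',[.569,.0567,.19])[:2]]
c=im[v-30:v+30,u-35:u+35,::-1]; cv2.imwrite('pics/s8c.png',cv2.resize(c,None,fx=9,fy=9,interpolation=cv2.INTER_CUBIC))
o=robot.get_obs()['tcp_pos'][:2]-[.569,.0571];a=np.radians(40);print('s',o@[-np.sin(a),np.cos(a)],'r',o@[np.cos(a),np.sin(a)])
E
```

```text
time_s: 6.77
tcp_pos: [0.5802, 0.0892, 0.1457]
orientation: [-0.001, 0.422, 0.907, 0.001]
ft_force: [-1.6, 3.7, 1.9]
grip_width: -0.0001
t 6.7667 tcp [0.5802 0.0892 0.1457] f [-1.6  3.7  1.9] yaw 130.14 grip -0.0001
s 0.017322035531049877 r 0.029272121285771245
```

View pics/s8c.png

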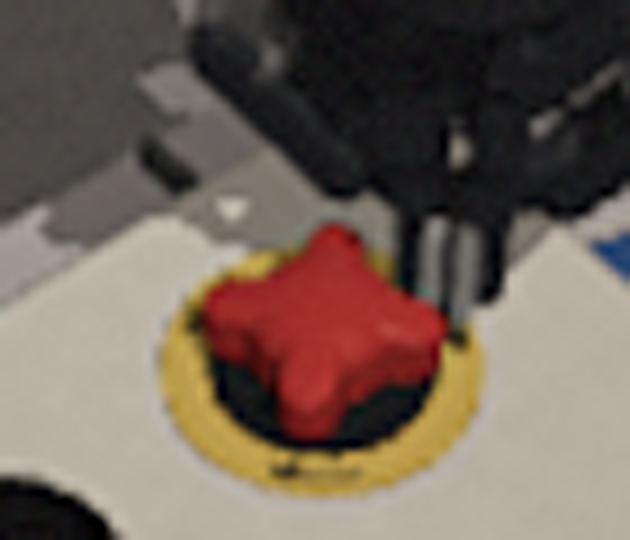

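There's contact on the 40° lobe, about 4 N against the push. I'll orbit clockwise in an arc about the button axis, turning the tool with it.

```bash
python3 -m pendant '[[-0.05,0.03,0,0.5,0],[-0.11,0.06,0,1,0],[-0.22,0.10,0,2,0],[-0.33,0.13,0,3,0],[-0.45,0.15,0,4,0],[-0.57,0.16,0,5,0],[-0.57,0.16,0,5,0]]'; python3 - <<'E'
from st import *
import cv2
st()
im,d=robot.get_image('scene'); cv2.imwrite('pics/s9.png',im[:,:,::-1]);u,v=[int(x) for x in proj('scene',[.569,.0567,.19])[:2]]
c=im[v-30:v+30,u-35:u+35,::-1]; cv2.imwrite('pics/s9c.png',cv2.resize(c,None,fx=9,fy=9,interpolation=cv2.INTER_CUBIC))
o=robot.get_obs()['tcp_pos'][:2]-[.569,.0571];print(np.hypot(*o),np.degrees(np.arctan2(o[1],o[0])))
E
```

```text
time_s: 7.4
tcp_pos: [0.5948, 0.0798, 0.1457]
orientation: [-0.001, 0.643, 0.766, 0.001]
ft_force: [-1.7, 6.5, 3.3]
grip_width: -0.0004
t 7.4 tcp [0.5948 0.0798 0.1457] f [-1.7  6.5  3.3] yaw 99.94 grip -0.0004
0.03442535030554365 41.38609248367665
```

View pics/s9c.png

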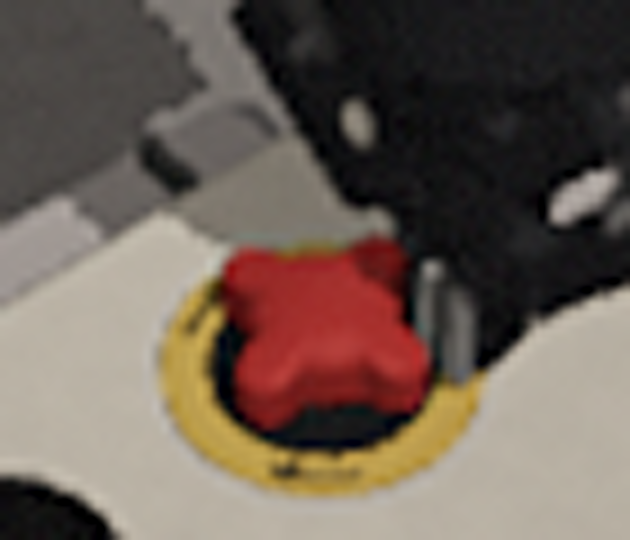

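The head has turned about 30° and the force is 6.7 N. I'll carry on past the release angle.

```bash
python3 -m pendant '[[-0.05,0.03,0,0.5,0],[-0.11,0.06,0,1,0],[-0.16,0.08,0,1.5,0],[-0.22,0.10,0,2,0],[-0.28,0.12,0,2.5,0],[-0.28,0.12,0,2.5,0]]'; python3 - <<'E'
from st import *
import cv2
st()
im,d=robot.get_image('scene'); cv2.imwrite('pics/s10.png',im[:,:,::-1]);u,v=[int(x) for x in proj('scene',[.569,.0567,.19])[:2]]
c=im[v-30:v+30,u-35:u+35,::-1]; cv2.imwrite('pics/s10c.png',cv2.resize(c,None,fx=9,fy=9,interpolation=cv2.INTER_CUBIC))
for X in ([.569,.0567,.18],[.575,.052,.18]):
    u,v=[int(round(x)) for x in proj('scene',X)[:2]]; print(up('scene',u,v,d[v,u]).round(4),im[v,u])
E
```

```text
time_s: 7.95
tcp_pos: [0.6014, 0.0722, 0.1463]
orientation: [-0.0, 0.737, 0.676, 0.002]
ft_force: [0.4, 5.9, 2.5]
grip_width: 0.0001
t 7.95 tcp [0.6014 0.0722 0.1463] f [0.4 5.9 2.5] yaw 85.04 grip 0.0001
[0.5754 0.0501 0.1896] [167  48  46]
[0.5783 0.0475 0.1877] [173  55  51]
```

View pics/s10c.png

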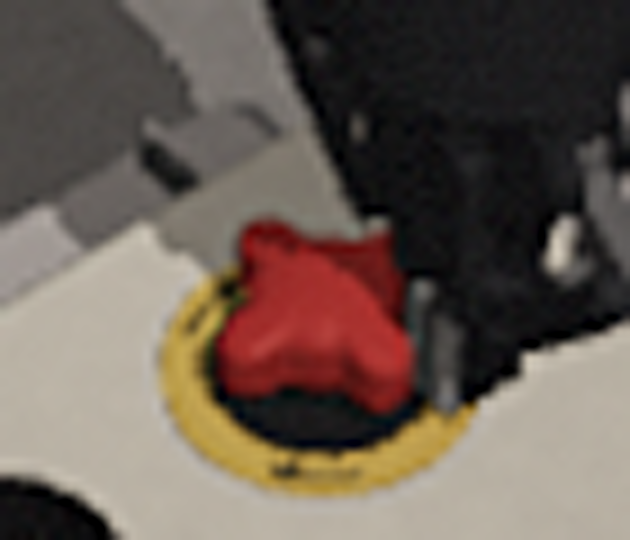

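Released: the dome is back at about 0.190, and the crop shows the head lifted. I'll ease the head back along the same arc so it isn't snapped loose, then back off and lift.

```bash
python3 -m pendant '[[0.1,-0.07,0,-1,0],[0.19,-0.14,0,-2,0],[0.27,-0.23,0,-3,0],[0.35,-0.32,0,-4,0],[0.41,-0.42,0,-5,0],[0.47,-0.53,0,-6,0],[0.51,-0.64,0,-7,0],[0.54,-0.76,0,-8,0],[0.55,-0.84,0,-8.7,0],[0.55,-0.84,0,-8.7,0]]' ; python3 -c "
from st import *;st()"
```

```text
time_s: 8.83
tcp_pos: [0.5768, 0.0891, 0.1456]
orientation: [0.001, 0.363, 0.932, -0.0]
ft_force: [-0.4, -0.5, 0.4]
grip_width: -0.0003
t 8.8333 tcp [0.5768 0.0891 0.1456] f [-0.4 -0.5  0.4] yaw 137.48 grip -0.0003
```

```bash
python3 -m pendant '[[0,0.05,-0.3,0,0],[0,0.1,-0.9,0,0],[0,0.1,-1.8,0,0],[0,0.1,-2.8,0,0],[0,0.1,-3.5,0,0],[1,0.1,-3.5,0,0],[2,0.1,-3.5,0,0],[3,0.1,-3.5,0,0],[4,0.1,-3.5,0,0],[4,0.1,-3.5,0,0]]' ; python3 - <<'E'
from fit import *
from st import st
st()
for n in('scene','top'):
    im,d=robot.get_image(n); cv2.imwrite(f'pics/{n}11.png',im[:,:,::-1])
    if n=='scene':
        for X in ([.569,.0567,.18],[.575,.052,.18]):
            u,v=[int(round(x)) for x in proj(n,X)[:2]]; print(up(n,u,v,d[v,u]).round(4),im[v,u])
M=masks({'scene':'pics/scene11.png'})
for zu in(.162,.169):
    r=min((minimize(cost,[.569,.0567,a0],args=(M,zu),method='Nelder-Mead',options=dict(initial_simplex=[[.568,.056,a0],[.573,.056,a0],[.568,.061,a0],[.568,.056,a0+.2]])) for a0 in (-.2,.3,.7,1.1)),key=lambda r:r.fun)
    print(zu,r.x[:2].round(4),np.degrees(r.x[2])%90,r.fun)
E
```

```text
time_s: 9.67
tcp_pos: [0.4859, 0.1752, 0.2511]
orientation: [-0.002, 0.363, 0.932, -0.0]
ft_force: [0.1, -0.7, -0.1]
grip_width: 0.0004
t 9.6667 tcp [0.4859 0.1752 0.2511] f [ 0.1 -0.7 -0.1] yaw 137.47 grip 0.0004
[0.5761 0.0495 0.1907] [160  45  41]
[0.5773 0.0484 0.186 ] [161  44  42]
0.162 [0.5654 0.0614] 38.47368029882938 42.21875
0.169 [0.5696 0.0573] 38.798411770590526 49.078125
```

View pics/scene11.png

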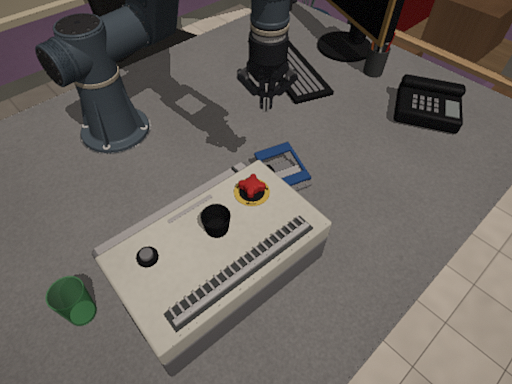

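View pics/top11.png

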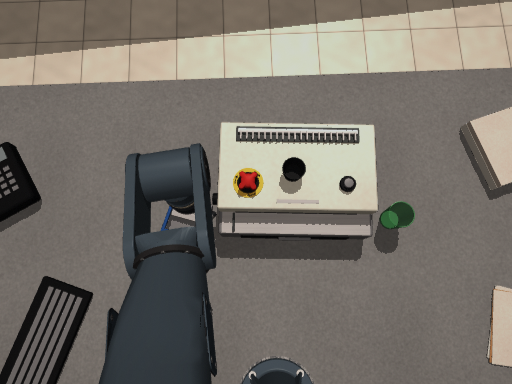

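The scene view shows the button out again at (252,187), with the lobes back at their rest yaw. The pot (216,220), start button (147,257), tumbler and hole punch are all where they stood, and the arm is clear.

```bash
python3 -c "
from rig import robot
print(robot.hand_in())"
```

```text
the job is handed in; nothing more can be done
None
```

The stop button check is done and handed in at about 9.8 s, with no verdict reported.

- **Press:** I pushed the dome straight down with the closed fingertips until it met its hard stop, at about 30 N. With the finger off, the dome stayed at about z 0.184, which matches latched in.
- **Release:** I pushed one lobe clockwise through about 47° with the side of the fingertip, at about 4–7 N and without gripping. The dome sprang back to about 0.190. I then eased the head back and backed away.
- **Last checks:** The dome was at about 0.191, as at the start, and the head was back at its rest yaw (38.8° against about 39–40° before). The start button was not touched. The pot, tumbler and hole punch look unmoved, and the force on the tool was near zero with the arm clear.

Two things disagreed:

- **Fingertip position:** The stated fingertip offset (8 mm ahead of the TCP) did not fit. Camera depth and contact put the closed tips about 20–24 mm behind the reported TCP, so I worked from those.
- **Final shape fit:** The last scene-only outline fit matched the "in" height slightly better (42 against 49). But at that height it put the axis 5 mm off, while the "out" height put it where it should be. The depth reading also says it is out.

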